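Roll a gas sample cylinder valve-up and refit its wing handle

ROBOT

A 6-joint arm with a two-finger parallel gripper is mounted at the origin on a cart in front of the work surface, level with it; the furniture and walls round the work are solid. World frame = base frame: x ahead of the robot, y to its left, z up, the work surface at z = 0. Lengths are in mm, angles in rad, forces in N, time in s.
With the tool pointing down it reaches from about 275 to 825 mm from the base axis. Payload 4.9 kg.
Tool frame: the origin (TCP) lies between the finger pads; the fingertips stand 17 mm ahead of it and the grasp point (between the pads) lies 2 mm behind it; x points along the fingers, y is the direction in which the jaws open and shut, and the axes are right-handed (so a half turn about x gives the same grasp; the last joint's range is limited). The gripper opens to 85 mm and grips with 20 to 120 N. Pads are 22 mm wide; open, the fingers measure 114 mm over their backs; the gripper's body (76 mm by 85 mm) begins 54 mm behind the grasp point. The pads swing forward as they close: fully open they stand 13 mm farther back than shut.
Start: joints at [-1.267, 0.326, -0.193, 1.052, 0, 1.437], TCP at [233.185, -498.14, 248.281] pointing down, gripper open.
Joint ranges: [-2.65, 2.65], [-0.97, 1.79], [-1.3, 1.35], [-1.93, 2.1], [-1.47, 1.37], [-3.14, 3.14]. Speed limits (rad/s): [2.57, 2.57, 3.14, 3.14, 3.14, 3.14].

INTERFACE

Orientations are given as a unit quaternion [w, x, y, z].
In Python, from rig import env gives the robot as it stands.
- The arm moves only by the tool send_rows, never from a script. Its argument "motion" is a list of rows, each an object with "linear": the shift along the tool's x, y, z in cm, a list of three; "turn": the turn, a rotation vector about the tool's x, y, z in degrees, a list of three. A call has 1 to 8 rows; each row is the pose to reach, as a shift and turn from the pose commanded when the call began, along the tool's axes at that moment; what a row does not reach only later rows make up. A row lasts 1/10 s, in which the tool goes at most 50 mm and 8.59 degrees, less where a joint would pass 70% of its speed; a pose out of reach is approached as far as the arm can. A call with a gripper value outside its range is refused whole. "hand" is the closure, from 0 (fully open) to 1 (shut), set as the call begins (left out, the last holds). The fingers move at their own pace and stop on an object; "newtons" is the grip in N (left out, the last holds). Time passes only in rows, so rows that repeat a pose let the fingers close. It gives the time, the measured TCP pose, the force and the opening at its end, in the units of the state.
- env.observe(): the state, without advancing time (a new reading comes with each control period).
- env.read_camera(name): name is "scene" or "side" or "wrist"; returns (picture, depth): 384x512x3 uint8, red, green, blue; 384x512 float32, mm along the optical axis (not along the pixel's ray), 0 where there is no reading.
- env.camera_model(name): a dict with "mtx" (3x3 intrinsics, pixels), "R" (3x3) and "t" (3): a world point X has camera coordinates R X + t. Camera axes: x right, y down, z forward; pixel columns grow to the right and rows downward; lengths in mm; the calibration is good to about 2 mm. A picture is of the moment at which its call begins: read the wrist's pose just before it. camera_model takes no time and is no camera call; for the wrist camera it gives the pose at the moment of the call.
- env.job_done(): hands the job in, once; it reports no verdict.
Trained networks look in the newest picture that a camera, given by its name, has taken for a name from the list of things; names that differ only in an ending like _2 or _b are one class to them, and where a whole thing is asked for, a point or a joint stands for the part that bears it (a point fixed in the world has none). Each returns a list of dicts, best first, with "confidence" (0 to 1); they miss things now and then, are a little off and sometimes report something else, mostly with a low value. They report only what shows in the picture. A call takes as long as a camera call. They do not tell look-alikes from the thing itself.
- env.search_frame(thing, camera): "uv" ([column, row] in pixels, amid what is visible of it).
The state is a dict: "t": time; "joint_positions": joint angles; "joint_vel": joint speeds; "joint_torque": joint torques, N m; "tcp_pos": TCP position; "tcp_rot": TCP orientation; "ft_force": force on the tool from outside, world axes, zero at the start; "moment": the same for the moment, N m; "grip_width": opening from 0.0 (shut) to 1.0 (fully open).
Only numpy, scipy, OpenCV 4.12 (cv2) and the standard library are available. Lean on these libraries where they do the work, as an engineer would, in place of code of your own. Each camera call takes 0.05 s, during which the arm holds its last target.

TASK

A gas sample cylinder lies on the bench mat with its square valve spindle turned to the side or underneath, so its handle cannot be fitted. Roll the cylinder along the mat, without lifting it, until the spindle points straight up and it lies still, then set the red wing handle on the spindle, turned to match the square and fully home against the valve body, and let go. Leave the sensor box, the solder spool and the roll of tape where they are.

Things in the scene. Friction and masses are not known exactly. Their poses are not given: they have to be found in the camera images.
- cylinder: Loose aluminium gas sample cylinder (about 0.65 kg) lying on its side on the mat: round, 56 mm in diameter, straight part 110 mm, a hemisphere at each end (166 mm in all). Origin at its centre, 31 mm above the bench; its top is at 59 mm. x is its long axis, the valve is at the -x end; y and z turn as it rolls. A finger that pushes its polished side at mid-length slides on it and rolls it.
- mat: Fixed dark blue rubber mat, 380 (x) by 700 (y) by 3 mm, under all the work; origin at the centre of its underside. The cylinder rolls on it without slipping (28 mm of travel a radian). The rubber brakes it only a little: pushed at 5 cm/s and not held, it can roll on by 1 to 5 cm; then it stays where it stopped. Kept between two fingers, one on each side, it cannot run on.
- spindle_foot (a point): Foot of the valve's square steel spindle, on its centre line at the flat top of the brass valve body, at x = -108 mm in the cylinder and 12 mm out from its axis. z is the way the spindle points, square to the cylinder's axis: it must end vertical. Spindle 10 by 10 mm, 14.5 mm long; x and y are square to its faces. Its own turn in the valve differs by start and is stiff (0.4 N m).
- valve: Brass valve body, locked in the cylinder's neck and turning with it; origin on the cylinder's axis under the spindle, z the way the spindle points. 30 mm along the axis, 26 mm wide; with its outlet it ends 137 mm from the cylinder's centre. A steel plug, 19 mm out from the axis, lies opposite the spindle. Spindle and plug stay within the cylinder's radius, so it rolls freely all round.
- handle_mid (a point): Centre (25.5 mm above its underside) of the loose red wing handle, 50 g, standing upright on the mat. z up, x along the wing. From 22 to 51 mm above the underside it is an upright wing, 13 mm thick (14.5 mm at the rounded ends), 57 mm long, to be gripped across its thickness from above. Below is the hub, 27 mm square, with a red collar 30 mm square from 18 to 22 mm.
- handle: The same handle; origin at the centre of its underside, in the mouth of its bore. The bore is 12.6 mm square and 18 mm deep, with a 2 mm chamfer at the mouth, faces square to the handle's x and y, so it fits the spindle in any quarter turn. Fully home, the underside rests on the valve body, this origin at spindle_foot.
- sensor_box: White box, 55 (x) by 75 (y) by 32 mm high, loose, on the mat at one side of the cylinder; origin at the centre of its underside. To be left alone.
- solder_spool: Spool of solder with blue flanges, 52 mm in diameter, 45 mm high, loose, on the mat at one side of the cylinder; origin at the centre of its underside. To be left alone.
- masking_tape: Roll of masking tape lying flat, 104 mm in diameter, 25 mm high, loose; origin at the centre of its underside. To be left alone.
- supply: Black module box, fixed at the back left of the mat, 85 (x) by 60 (y) by 28 mm high; origin at the centre of its underside. An obstacle only.
Things that resemble listed ones, but are neither listed nor needed, are in the scene too. There is more than one size of the handle; the job needs the smaller.

How it is judged:
By the outcome, as a careful person would: the job done as asked, in the order asked, and still so for the second after the job is handed in, with the robot touching nothing.
It also fails if it takes over 61 s, if anything falls off the work surface, if the arm or the gripper's body presses on something with over 40 N, if the wrist force passes 120 N, or if a joint passes its speed limit or range.

## Working session

There is one attempt and no reset: what is moved stays moved. The work goes in short steps, Python scripts to look and compute and a tool call to move; the robot and the scene stay as the last step left them, time stands still between calls to the robot, and variables do not carry over. Pictures are saved under pics/ and viewed, and the job is handed in when it is done.

Besides the shell and the picture viewer there is one more tool, called after "Emit:" by a JSON object that holds its "op" and its "data", one argument or row to a line. send_rows: Moves the arm, as the interface text tells. Its arguments: {"type":"object","properties":{"motion":{"type":"array"},"hand":{"type":"number"},"newtons":{"type":"number"}},"required":["motion"]}

```bash
ls; mkdir -p pics; cat > h.py <<'E'
import numpy as np, cv2
from rig import env
from scipy.spatial.transform import Rotation as Ro
def shot(n,fn):
    m=env.camera_model(n); p,d=env.read_camera(n)
    cv2.imwrite(f'pics/{fn}.png',cv2.cvtColor(p,cv2.COLOR_RGB2BGR)); np.savez(f'pics/{fn}.npz',p=p,d=d,**{k:np.array(m[k]) for k in('mtx','R','t')})
    return p,d,m
def load(fn): 
    z=np.load(f'pics/{fn}.npz'); return z['p'],z['d'],z
def cloud(d,m):
    K=np.array(m['mtx']);R=np.array(m['R']);t=np.array(m['t'])
    v,u=np.mgrid[0:d.shape[0],0:d.shape[1]]
    c=np.stack([(u-K[0,2])/K[0,0]*d,(v-K[1,2])/K[1,1]*d,d],-1)
    X=(c-t.ravel())@R; X[d==0]=np.nan; return X
def ray(uv,m,z):
    K=np.array(m['mtx']);R=np.array(m['R']);t=np.array(m['t']).ravel()
    r=R.T@np.linalg.inv(K)@np.array([uv[0],uv[1],1.]); o=-R.T@t
    return o+r*(z-o[2])/r[2]
def proj(X,m):
    K=np.array(m['mtx']);c=np.array(m['R'])@np.array(X,float)+np.array(m['t']).ravel();q=K@c;return q[:2]/q[2]
E
python3 - <<'E'
from h import *
s=env.observe();print({k:np.round(v,3).tolist() for k,v in s.items()})
for n in('scene','side'):
    p,d,m=shot(n,n+'0')
    print(n,-np.array(m['R']).T@np.array(m['t']).ravel())
    for th in('cylinder','spindle_foot','handle_mid','handle','sensor_box','solder_spool','masking_tape','valve'):
        r=env.search_frame(th,n)
        for q in r[:4]: print(th,np.round(q['uv'],1),round(q['confidence'],2))
E
```

```text
pics
{'t': 0.0, 'joint_positions': [-1.267, 0.327, -0.194, 1.052, 0.0, 1.437], 'joint_vel': [0.001, 0.0, 0.001, 0.0, -0.0, -0.001], 'joint_torque': [-0.0, -44.34, 26.244, 0.015, -0.0, -0.0], 'tcp_pos': [233.005, -497.584, 247.496], 'tcp_rot': [-0.153, -0.69, -0.154, 0.69], 'ft_force': [0.519, 0.208, -0.111], 'moment': [0.025, -0.006, -0.003], 'grip_width': 1.002}
scene [  45.68486873 -967.98143476  565.70503493]
cylinder [268.2 185. ] 0.89
handle_mid [272.6 254.7] 0.61
handle_mid [261.5 237.2] 0.41
handle [270.4 254.4] 0.66
handle [261.8 236.2] 0.62
sensor_box [307.4 227.1] 0.67
solder_spool [270.9 187. ] 0.74
solder_spool [266.3 171.1] 0.52
masking_tape [181.4 176.9] 0.59
valve [279.1 238.3] 0.54
side [ 453.41750511 -882.56207329  500.1209898 ]
cylinder [259.  193.8] 0.97
cylinder [202.7 169.3] 0.19
handle_mid [211.5 279.6] 0.88
handle_mid [215.2 241.1] 0.88
handle [209.8 280.4] 0.67
handle [217.7 242.7] 0.64
sensor_box [281.  252.6] 0.76
sensor_box [286.8 174.6] 0.42
solder_spool [245.5 174.2] 0.7
masking_tape [201.2 171.8] 0.85
masking_tape [282.5 251.7] 0.51
valve [221.1 197.2] 0.68
```

View pics/scene0.png

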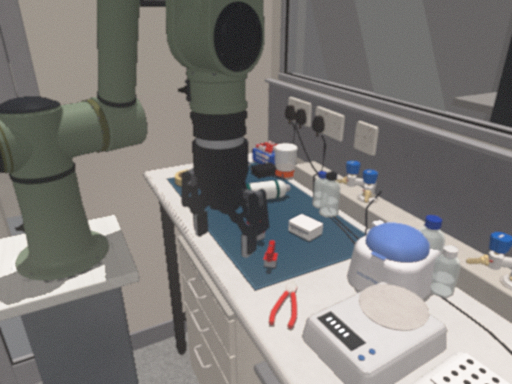

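View pics/side0.png

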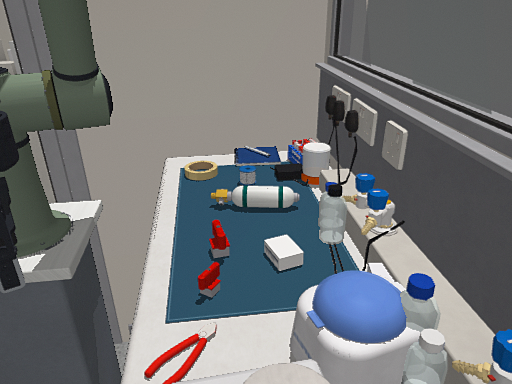

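```bash
python3 - <<'E'
from h import *
p,d,m=load('side0'); c=cv2.cvtColor(p,cv2.COLOR_RGB2BGR)[140:320,160:340]
cv2.imwrite('pics/side0c.png',cv2.resize(c,None,fx=3.3,fy=3.3,interpolation=cv2.INTER_CUBIC))
X=cloud(d,m)
# top-down height map
pts=X.reshape(-1,3);
for fn in('side0','scene0'):
    p,d,m=load(fn);X=cloud(d,m).reshape(-1,3);col=p.reshape(-1,3)[:,::-1]
    img=np.zeros((600,600,3),np.uint8)
    ok=np.isfinite(X[:,0])&(X[:,2]<80)&(X[:,2]>-20)
    o=np.argsort(X[ok][:,2]);Y=X[ok][o];C=col[ok][o]
    for q,cc in zip(Y,C):
        r=int((750-q[0])*1.2);cx=int((150-q[1])*1.2)   # up=x, left=y
        if 0<=r<600 and 0<=cx<600: cv2.circle(img,(cx,r),1,cc.tolist(),-1)
    cv2.imwrite(f'pics/top_{fn}.png',img)
E
```

```text
(no output)
```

View pics/side0c.png

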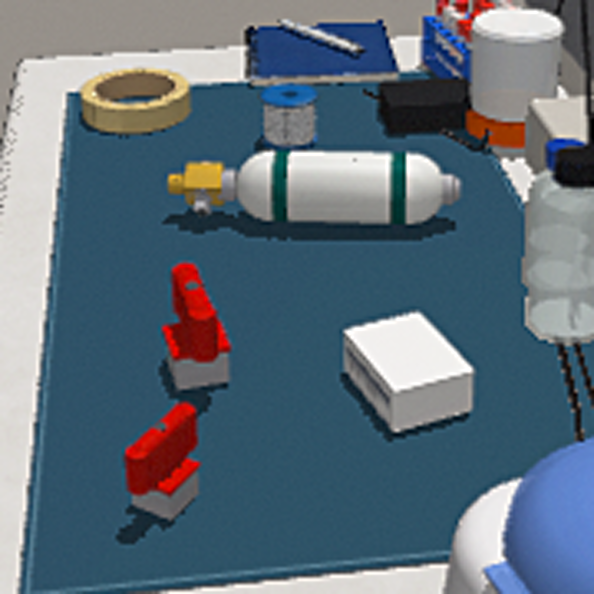

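View pics/top_side0.png

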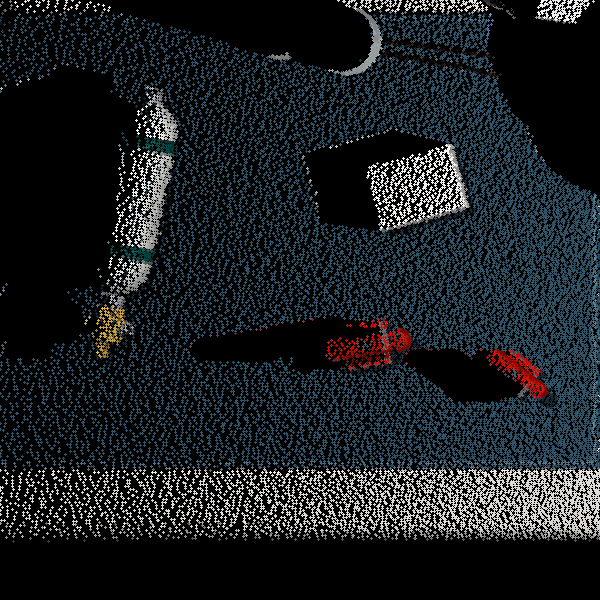

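```bash
python3 - <<'E'
from h import *
for fn in('side0','scene0'):
    p,d,m=load(fn);X=cloud(d,m)
    R,G,B=[p[...,i].astype(int) for i in range(3)]
    red=(R>120)&(G<60)&(B<60)&(X[...,2]>0)&(X[...,2]<90)&(X[...,0]>350)
    n,l,st,ce=cv2.connectedComponentsWithStats(red.astype(np.uint8),connectivity=8)
    for i in range(1,n):
        if st[i,4]<40: continue
        Y=X[l==i]; print(fn,ce[i],st[i,4],'z',np.percentile(Y[:,2],[1,50,99]).round(1),'mid',np.median(Y,0).round(1))
        T=Y[Y[:,2]>np.percentile(Y[:,2],97)-25]
        (c,sz,a)=cv2.minAreaRect(T[:,:2].astype(np.float32)); print('  rect',np.round(c,1),np.round(sz,1),round(a,1))
    Z=X[...,2]
    ok=(Z>5)&(Z<75)&(X[...,0]>380)&(X[...,0]<720)
    n,l,st,ce=cv2.connectedComponentsWithStats(ok.astype(np.uint8),connectivity=4)
    for i in range(1,n):
        if st[i,4]<60: continue
        Y=X[l==i]; print(fn,'obj',ce[i].round(),st[i,4],Y.min(0).round(),Y.max(0).round())
p,d,m=load('side0');X=cloud(d,m)
mat=(X[...,2]<8)&(X[...,2]>-3)&(p[...,2]>p[...,0]+25)
print('mat z',np.nanmedian(X[mat][:,2]),np.percentile(X[mat],[1,99],axis=0))
E
```

```text
side0 [310.23364486 179.19626168] 107 z [ 1.7 14.  22.1] mid [745.4 163.6  14. ]
  rect [745.1 169.4] [20.1 52.7] 54.6
side0 [219.75862069 230.73103448] 145 z [ 1.5 65.9 68.8] mid [ 465.4 -162.3   65.9]
  rect [ 463.3 -156.5] [16.2 66.4] 8.9
side0 [208.33870968 270.5       ] 124 z [47.7 52.  54.2] mid [ 438.  -283.6   52. ]
  rect [ 438.8 -279.7] [54.8 12.8] 52.9
side0 [213.66666667 283.83333333] 54 z [12.8 24.5 26. ] mid [ 446.9 -288.3   24.5]
  rect [ 451.4 -275.8] [51.6 12.3] 60.2
side0 [180.90964591 356.81440781] 819 z [ 4.5 10.6 13.3] mid [ 392.5 -432.    10.6]
  rect [ 392.8 -434.8] [97.4 52.6] 41.4
side0 obj [247. 165.] 4262 [380.   2.   5.] [719. 491.  75.]
side0 obj [201. 170.] 481 [381. 231.   5.] [477. 339.  29.]
side0 obj [287. 171.] 361 [650. 193.   5.] [720. 259.  33.]
side0 obj [327. 228.] 554 [ 688. -189.    5.] [720. -75.  75.]
side0 obj [218. 240.] 511 [ 442. -192.    5.] [ 484. -122.   69.]
side0 obj [283. 252.] 973 [ 558. -240.    5.] [ 629. -156.   37.]
side0 obj [209. 280.] 543 [ 418. -306.    5.] [ 458. -257.   55.]
side0 obj [307. 365.] 6234 [ 380. -568.    5.
[... 207 characters left out ...]

scene0 obj [262. 170.] 247 [642. 191.   5.] [720. 262.  33.]
scene0 obj [179. 177.] 94 [380. 254.   5.] [442. 341.  29.]
scene0 obj [271. 188.] 485 [537.   2.   5.] [692. 165.  60.]
scene0 obj [324. 202.] 487 [ 690. -173.    5.] [720. -65.  75.]
scene0 obj [306. 227.] 582 [ 560. -242.    5.] [ 635. -154.   37.]
scene0 obj [271. 255.] 235 [ 421. -306.    6.] [ 460. -259.   55.]
scene0 obj [383. 324.] 12057 [ 380. -673.    5.] [ 720. -399.   75.]
scene0 obj [290. 299.] 357 [ 380. -481.    5.] [ 449. -370.   14.]
scene0 obj [460. 372.] 1735 [ 444. -779.   51.] [ 564. -698.   67.]
mat z 2.2178555355259046 [[  69.8346812  -350.90231974   -1.39962201]
 [ 735.57824883  334.81029174    4.40237699]]
```

```bash
python3 - <<'E'
from h import *
m=env.camera_model('wrist');R=np.array(m['R']);t=np.array(m['t']).ravel()
s=env.observe();w=s['tcp_rot'];Rt=Ro.from_quat([w[1],w[2],w[3],w[0]]).as_matrix()
print('toolR\n',Rt.round(3),'\ncam pos in tool',Rt.T@(-R.T@t-s['tcp_pos']),'\ncam axes in tool\n',(Rt.T@R.T).round(3), m['mtx'])
p,d,m=load('side0');X=cloud(d,m);Z=X[...,2]
ok=(X[...,0]>470)&(X[...,0]<700)&(X[...,1]>-20)&(X[...,1]<85)&(Z>8)&(Z<70)
P=X[ok];col=p[ok].astype(int)
white=(col.min(1)>150)
P=P[white]
from scipy.optimize import least_squares
P=P[(P[:,0]>540)&(P[:,0]<640)]
def f(q):
    y0,k,r,z=q; return (np.hypot((P[:,1]-y0-k*(P[:,0]-590))/np.sqrt(1+k*k),P[:,2]-z)-28)
r=least_squares(f,[40,0,28,31],loss='soft_l1');print(r.x,np.abs(f(r.x)).mean())
Y=X[ok&(p.min(2)>130)];print('white extents',Y.min(0),Y.max(0))
b=ok&(p[...,0]>p[...,2].astype(int)+50);Y=X[b];print('brass',Y.min(0),Y.max(0),np.median(Y,0))
g=ok&(p[...,1]>p[...,0].astype(int)+30);Y=X[g];print('green x',np.sort(Y[:,0])[::15].round())
sp=(X[...,1]>85)&(X[...,1]<200)&(X[...,0]>490)&(X[...,0]<620)&(Z>8)&(Z<70);Y=X[sp];print('spool',Y.min(0),Y.max(0))
E
```

```text
toolR
 [[ 0.     0.424 -0.906]
 [ 0.    -0.906 -0.424]
 [-1.     0.    -0.   ]] 
cam pos in tool [-125.70937102   -0.33688626  -80.86246394] 
cam axes in tool
 [[ 0.    -0.319  0.948]
 [ 1.    -0.001 -0.001]
 [ 0.001  0.948  0.319]] [[272.4100722    0.         256.57283401]
 [  0.         272.4100722  193.31123386]
 [  0.           0.           1.        ]]
[42.77975259 -0.19977285 31.61026025 29.78961517] 1.162305511581622
white extents [472.13049909   2.41987668  13.26353327] [676.97831381  68.29696456  59.70282905]
brass [470.20894569  46.6084695   17.29518645] [495.74105189  78.97794004  47.73837285] [483.66774141  57.45227815  40.23679129]
green x [533. 535. 537. 539. 541. 542. 624. 626. 628. 629. 631. 634.]
spool [539.24245224 173.79551407   8.15643519] [585.67430946 199.3914304   48.340826  ]
```

```bash
cat >> h.py <<'E'
def Rdown(yaw):
    a=np.deg2rad(yaw);x=np.array([0,0,-1.]);y=np.array([np.cos(a),np.sin(a),0]);return np.stack([x,y,np.cross(x,y)],1)
def cur():
    s=env.observe();w=s['tcp_rot'];return s,np.array(s['tcp_pos']),Ro.from_quat([w[1],w[2],w[3],w[0]]).as_matrix()
def plan(*targets):
    s,p,R=cur();print('t',round(s['t'],2),'pos',p.round(1),'yaw',np.rad2deg(np.arctan2(R[1,1],R[0,1])).round(2),'tilt',(R[:,0]).round(4),'F',np.round(s['ft_force'],1),'grip',round(s['grip_width'],3),'q',np.round(s['joint_positions'],2))
    for x,y,z,yaw in targets:
        Rt=Rdown(yaw)
        print([x,y,z,yaw],'linear',(R.T@(np.array([x,y,z])-p)/10).round(2).tolist(),'turn',np.rad2deg(Ro.from_matrix(R.T@Rt).as_rotvec()).round(1).tolist())
E
python3 -c "
from h import *
plan((584,44,180,78.7),(570,44,200,78.7))"
```

```text
t 0.9 pos [ 233.2 -498.1  248.3] yaw -64.92 tilt [ 0.  0. -1.] F [ 0.5  0.3 -0.1] grip 0.999 q [-1.27  0.33 -0.19  1.05  0.    1.44]
[584, 44, 180, 78.7] linear [6.83, -34.23, -54.76] turn [-143.6, -0.0, -0.0]
[570, 44, 200, 78.7] linear [4.83, -34.82, -53.49] turn [-143.6, -0.0, -0.0]
```

Emit:
{"op": "send_rows", "data": {
  "motion": [
    {"linear":[2,-34.2,-54.8],"turn":[-143.6,0,0]},
    {"linear":[2,-34.2,-54.8],"turn":[-143.6,0,0]},
    {"linear":[2,-34.2,-54.8],"turn":[-143.6,0,0]},
    {"linear":[2,-34.2,-54.8],"turn":[-143.6,0,0]},
    {"linear":[2,-34.2,-54.8],"turn":[-143.6,0,0]},
    {"linear":[2,-34.2,-54.8],"turn":[-143.6,0,0]},
    {"linear":[2,-34.2,-54.8],"turn":[-143.6,0,0]},
    {"linear":[2,-34.2,-54.8],"turn":[-143.6,0,0]}
  ],
  "hand": 0
}}

```text
t: 1.7
tcp_pos: [451.5, -160.9, 236.2]
tcp_rot: [0.518, 0.481, 0.518, -0.481]
ft_force: [1.8, -0.5, -0.2]
grip_width: 0.999
```

```bash
python3 -c "
from h import *
plan((584,44,180,78.7),(570,44,200,78.7))"
```

```text
t 1.7 pos [ 451.5 -160.9  236.2] yaw 4.18 tilt [ 8.e-04 -5.e-04 -1.e+00] F [ 1.8 -0.5 -0.2] grip 0.999 q [-0.5   0.2  -0.39  0.98 -0.    1.  ]
[584, 44, 180, 78.7] linear [5.62, 14.7, -19.47] turn [-74.5, 0.1, -0.0]
[570, 44, 200, 78.7] linear [3.61, 13.31, -19.57] turn [-74.5, 0.1, -0.0]
```

Emit:
{"op": "send_rows", "data": {
  "motion": [
    {"linear":[3.6,13.3,-19.6],"turn":[-74.5,0,0]},
    {"linear":[3.6,13.3,-19.6],"turn":[-74.5,0,0]},
    {"linear":[3.6,13.3,-19.6],"turn":[-74.5,0,0]},
    {"linear":[3.6,13.3,-19.6],"turn":[-74.5,0,0]},
    {"linear":[3.6,13.3,-19.6],"turn":[-74.5,0,0]},
    {"linear":[3.6,13.3,-19.6],"turn":[-74.5,0,0]},
    {"linear":[3.6,13.3,-19.6],"turn":[-74.5,0,0]},
    {"linear":[3.6,13.3,-19.6],"turn":[-74.5,0,0]}
  ]
}}

```text
t: 2.5
tcp_pos: [570.3, 42.5, 199.6]
tcp_rot: [0.699, 0.104, 0.7, -0.104]
ft_force: [-0.1, -0.3, -0.4]
grip_width: 1.001
```

```bash
python3 - <<'E'
from h import *
plan()
p,d,m=shot('wrist','w1'); X=cloud(d,m)
plan()
cv2.imwrite('pics/w1b.png',cv2.resize(cv2.cvtColor(p,cv2.COLOR_RGB2BGR),(768,576),interpolation=cv2.INTER_CUBIC))
E
```

```text
t 2.5 pos [570.3  42.5 199.6] yaw 73.02 tilt [-5.e-04 -0.e+00 -1.e+00] F [-0.1 -0.3 -0.4] grip 1.001 q [-0.05  0.4  -0.21  0.96 -0.    0.24]
t 2.55 pos [570.2  42.3 199.7] yaw 73.21 tilt [-3.e-04 -0.e+00 -1.e+00] F [ 0.5  0.7 -0.4] grip 0.999 q [-0.06  0.4  -0.21  0.96 -0.    0.24]
```

View pics/w1b.png

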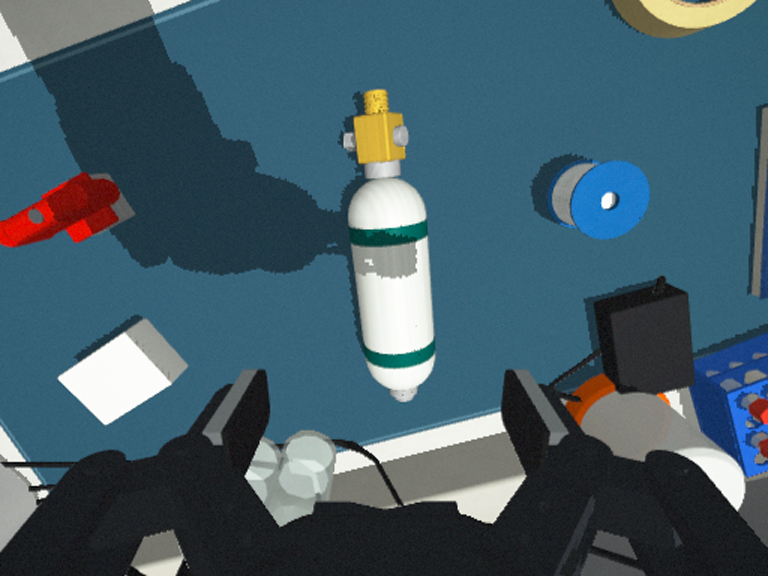

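```bash
python3 - <<'E'
from h import *
p,d,m=load('w1'); c=cv2.cvtColor(p,cv2.COLOR_RGB2BGR)[50:130,215:295]
cv2.imwrite('pics/w1c.png',cv2.resize(c,None,fx=7,fy=7,interpolation=cv2.INTER_CUBIC))
X=cloud(d,m);Z=X[...,2]
from scipy.optimize import least_squares
ok=(p.min(2)>110)&(X[...,0]>500)&(X[...,0]<670)&(abs(X[...,1]-45)<50)&(Z>20)&(Z<75)
P=X[ok];P=P[(P[:,0]>545)&(P[:,0]<625)]
f=lambda q:np.hypot((P[:,1]-q[0]-q[1]*(P[:,0]-584))/np.sqrt(1+q[1]**2),P[:,2]-q[2])-28
r=least_squares(f,[40,-.2,31],loss='soft_l1');print(r.x,np.abs(f(r.x)).mean())
y0,k,z0=r.x;u=np.array([1,k,0])/np.hypot(1,k);n=np.array([-u[1],u[0],0])
# cylinder centre from extents along u of pixels at radius
o=np.array([584,y0,z0])
A=(X-o)@u;N=(X-o)@n;H=Z-z0
g=(p[...,1].astype(int)>p[...,0]+30)&(abs(A)<80)&(abs(N)<30)&(H>0)&(p[...,2]<p[...,1])
a=np.sort(A[g]);print('green bands',a[a<0].min(),a[a<0].max(),a[a>0].min(),a[a>0].max())
for v in range(75,115):
    for uu in range(225,285):
        pass
near=(A<-85)&(A>-145)&(abs(N)<35)&(H>-22)
br=near&(p[...,0].astype(int)>p[...,2]+60)
st=near&~br&(abs(p[...,0].astype(int)-p[...,2])<40)
for nm,mk in(('brass',br),('steel',st)):
    print(nm);vv,uu=np.where(mk)
    for q in(N[mk]<0,N[mk]>0):
        print(len(vv[q]),'A',np.percentile(A[mk][q],[2,50,98]).round(1),'N',np.percentile(N[mk][q],[2,50,98]).round(1),'H',np.percentile(H[mk][q],[2,50,98]).round(1))
E
```

```text
[44.0732317  -0.20327457 30.77213752] 0.4261344172785163
green bands -74.22893999222916 -0.0519858665169829 0.036421700756065455 77.62201074186332
brass
638 A [-132.9 -108.5  -87. ] N [-15.1  -6.   -0.2] H [ 4.5 10.4 15.4]
589 A [-133.4 -109.4  -86.4] N [ 0.2  5.3 15.7] H [-1.3 12.4 18. ]
steel
151 A [-128.9 -103.4  -85.6] N [-24.8 -18.2  -3.9] H [-10.8  -4.2  12.2]
152 A [-111.8 -104.4  -85.8] N [ 7.1 12.8 18.4] H [ 0.5 11.3 14.5]
```

View pics/w1c.png

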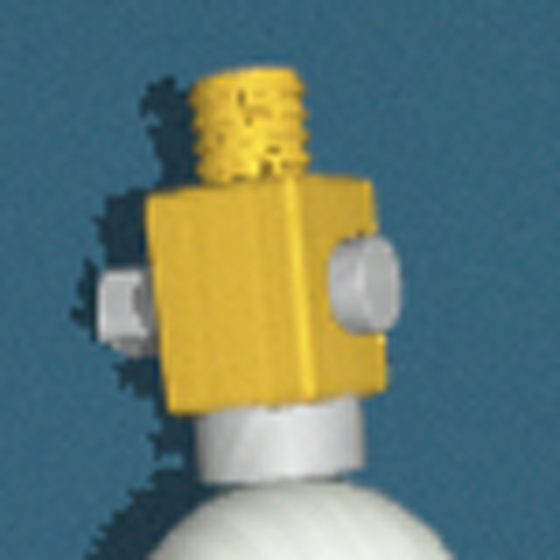

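```bash
python3 - <<'E'
from h import *
p,d,m=load('w1');X=cloud(d,m)
u=np.array([1,-.2033,0]);u/=np.linalg.norm(u);n=np.array([-u[1],u[0],0]);o=np.array([584,44.07,30.8])
A=(X-o)@u;N=(X-o)@n;H=X[...,2]-o[2]
br=(p[...,0].astype(int)>p[...,2]+60)&(A<-97)&(A>-119)&(abs(N)<25)&(H>-15)
for b in np.arange(-16,20,2):
    q=br&(N>=b)&(N<b+2); 
    if q.sum()>4: print(b+1,q.sum(),np.median(H[q]).round(1))
q=br&(N>-12)&(N<2);c=np.polyfit(N[q],H[q],1);print(c,np.rad2deg(np.arctan(c[0])))
q=br&(N>9)&(N<16);c=np.polyfit(N[q],H[q],1);print(c,np.rad2deg(np.arctan(c[0])))
W=X[(p.min(2)>110)&(A>-90)&(A<95)&(abs(N)<30)&(H>15)]
a=(W-o)@u;print('A ext of white high',a.min(),a.max())
g=(p[...,1].astype(int)>p[...,0]+40)&(p[...,1]>p[...,2].astype(int))&(abs(A)<80)&(abs(N)<15)&(H>15)
a=np.sort(A[g]);print(a[a<0].min(),a[a<0].max(),a[a>0].min(),a[a>0].max())
E
```

```text
-15 37 7.2
-13 47 8.1
-11 48 9.2
-9 47 10.4
-7 49 11.4
-5 48 12.4
-3 50 13.4
-1 51 14.7
1 52 15.9
3 51 16.7
5 50 16.9
7 50 14.7
9 41 11.3
11 20 7.2
13 19 4.1
15 16 -0.4
[ 0.53868418 15.15960126] 28.310644203658182
[-1.77284063 27.07930281] -60.57411135496674
A ext of white high -77.02622628158956 78.5123222834065
-75.28977543610286 -0.05279703959924735 0.10532072195563955 78.07397310322065
```

```bash
python3 -c "
from h import *
plan((584.7,44,28,78.5))
p,d,m=load('w1');X=cloud(d,m)
q=(X[...,2]>38)&(X[...,2]<60)&(X[...,1]>150)&(X[...,0]<640)&(X[...,0]>480);Y=X[q];print(Y.min(0),Y.max(0))"
```

```text
t 2.55 pos [570.2  42.3 199.7] yaw 73.21 tilt [-3.e-04 -0.e+00 -1.e+00] F [ 0.5  0.7 -0.4] grip 0.999 q [-0.06  0.4  -0.21  0.96 -0.    0.24]
[584.7, 44, 28, 78.5] linear [17.17, 0.59, 1.34] turn [-5.3, -0.0, 0.0]
[537.39129091 174.73944336  38.36513717] [589.27042127 227.1181332   50.30715175]
```

Emit:
{"op": "send_rows", "data": {
  "motion": [
    {"linear":[5,0.6,1.3],"turn":[-5.3,0,0]},
    {"linear":[9,0.6,1.3],"turn":[-5.3,0,0]},
    {"linear":[12,0.6,1.3],"turn":[-5.3,0,0]},
    {"linear":[14.5,0.6,1.3],"turn":[-5.3,0,0]},
    {"linear":[16.5,0.6,1.3],"turn":[-5.3,0,0]},
    {"linear":[17.2,0.6,1.3],"turn":[-5.3,0,0]},
    {"linear":[17.2,0.6,1.3],"turn":[-5.3,0,0]}
  ]
}}

```text
t: 3.25
tcp_pos: [583.7, 43.6, 27.1]
tcp_rot: [0.702, 0.075, 0.704, -0.075]
ft_force: [-0.0, 0.8, -0.1]
grip_width: 1.002
```

```bash
python3 - <<'E'
from h import *
plan((584.7,44,28,78.5))
p,d,m=shot('wrist','w2')
cv2.imwrite('pics/w2b.png',cv2.resize(cv2.cvtColor(p,cv2.COLOR_RGB2BGR),(768,576),interpolation=cv2.INTER_CUBIC))
E
```

```text
t 3.25 pos [583.7  43.6  27.1] yaw 77.81 tilt [-2.e-03  1.e-04 -1.e+00] F [-0.   0.8 -0.1] grip 1.002 q [-0.05  0.62 -0.35  0.6   0.    0.16]
[584.7, 44, 28, 78.5] linear [-0.09, 0.06, 0.09] turn [-0.7, -0.1, 0.0]
```

View pics/w2b.png

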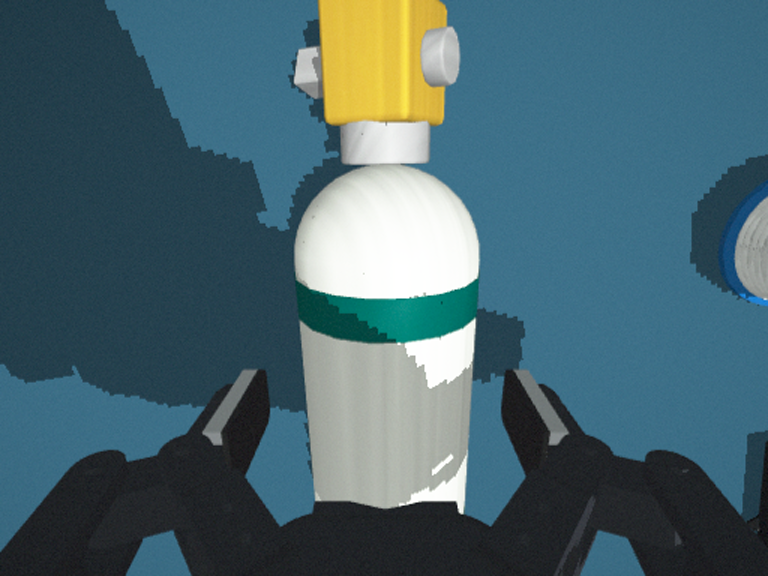

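Emit:
{"op": "send_rows", "data": {
  "motion": [
    {"linear":[0,0.1,0.1],"turn":[-0.7,0,0]},
    {"linear":[0,0.1,0.1],"turn":[-0.7,0,0]},
    {"linear":[0,0.1,0.1],"turn":[-0.7,0,0]},
    {"linear":[0,0.1,0.1],"turn":[-0.7,0,0]}
  ],
  "hand": 0.28,
  "newtons": 20
}}

```text
t: 3.7
tcp_pos: [586.0, 44.4, 28.5]
tcp_rot: [0.704, 0.07, 0.703, -0.07]
ft_force: [0.4, 0.2, -0.3]
grip_width: 0.716
```

```bash
python3 - <<'E'
from h import *
plan()
E
```

```text
t 3.7 pos [586.   44.4  28.5] yaw 78.59 tilt [ 1.e-03 -1.e-04 -1.e+00] F [ 0.4  0.2 -0.3] grip 0.716 q [-0.05  0.62 -0.35  0.6  -0.    0.15]
```

Emit:
{"op": "send_rows", "data": {
  "motion": [
    {"linear":[0,0.3,0],"turn":[0,0,0]},
    {"linear":[0,0.8,0],"turn":[0,0,0]},
    {"linear":[0,1.3,0],"turn":[0,0,0]},
    {"linear":[0,1.8,0],"turn":[0,0,0]},
    {"linear":[0,2.3,0],"turn":[0,0,0]},
    {"linear":[0,2.8,0],"turn":[0,0,0]},
    {"linear":[0,3.3,0],"turn":[0,0,0]},
    {"linear":[0,3.8,0],"turn":[0,0,0]}
  ]
}}

```text
t: 4.5
tcp_pos: [593.2, 82.2, 27.9]
tcp_rot: [0.704, 0.07, 0.704, -0.07]
ft_force: [-0.3, -0.2, 0.6]
grip_width: 0.717
```

Emit:
{"op": "send_rows", "data": {
  "motion": [
    {"linear":[0,0.5,0],"turn":[0,0,0]},
    {"linear":[0,1.0,0],"turn":[0,0,0]},
    {"linear":[0,1.4,0],"turn":[0,0,0]},
    {"linear":[0,1.7,0],"turn":[0,0,0]},
    {"linear":[0,1.9,0],"turn":[0,0,0]},
    {"linear":[0,2.0,0],"turn":[0,0,0]},
    {"linear":[0,2.0,0],"turn":[0,0,0]}
  ]
}}

```text
t: 5.2
tcp_pos: [597.1, 101.4, 27.9]
tcp_rot: [0.704, 0.07, 0.704, -0.07]
ft_force: [0.7, 0.4, -0.7]
grip_width: 0.717
```

```bash
cat >> h.py <<'E'
def axisfit(p,d,m,c0,k0=-.2,verbose=1):
    from scipy.optimize import least_squares
    X=cloud(d,m);c0=np.array(c0,float)
    u=np.array([1,k0,0]);u/=np.linalg.norm(u);n=np.array([-u[1],u[0],0])
    A=(X-c0)@u;N=(X-c0)@n;H=X[...,2]-c0[2]
    q=(abs(A)<50)&(A<45)&(abs(N)<22)&(H>8)&(H<40)&(p[...,1]>90)
    P=X[q]
    f=lambda q:np.hypot((P[:,1]-q[0]-q[1]*(P[:,0]-c0[0]))/np.sqrt(1+q[1]**2),P[:,2]-31)-28
    r=least_squares(f,[c0[1],k0],loss='soft_l1')
    y0,k=r.x;u=np.array([1,k,0])/np.hypot(1,k);n=np.array([-u[1],u[0],0]);o=np.array([c0[0],y0,31.])
    print('axis at x=%.1f y=%.2f k=%.4f yaw=%.2f res %.2f n=%d'%(c0[0],y0,k,np.rad2deg(np.arctan(k)),np.abs(f(r.x)).mean(),len(P)))
    A=(X-o)@u;N=(X-o)@n;H=X[...,2]-31
    return X,A,N,H,o,u,n
def faces(p,A,N,H,lo=-119,hi=-97):
    br=(p[...,0].astype(int)>p[...,2]+60)&(A<hi)&(A>lo)&(abs(N)<25)&(H>-15)
    for b in np.arange(-20,22,2):
        q=br&(N>=b)&(N<b+2)
        if q.sum()>4: print((b+1,int(q.sum()),float(np.median(H[q]).round(1))),end=' ')
    print()
    return br
E
python3 - <<'E'
from h import *
plan()
p,d,m=shot('wrist','w3')
cv2.imwrite('pics/w3b.png',cv2.resize(cv2.cvtColor(p,cv2.COLOR_RGB2BGR),(768,576),interpolation=cv2.INTER_CUBIC))
X,A,N,H,o,u,n=axisfit(p,d,m,(596,101,31))
br=faces(p,A,N,H)
E
```

```text
t 5.2 pos [597.1 101.4  27.9] yaw 78.6 tilt [-1.e-04  0.e+00 -1.e+00] F [ 0.7  0.4 -0.7] grip 0.717 q [ 0.05  0.65 -0.29  0.63  0.    0.25]
axis at x=596.0 y=100.27 k=-0.2037 yaw=-11.51 res 0.40 n=13104
(np.int64(-13), 148, 11.2) (np.int64(-11), 325, 11.8) (np.int64(-9), 243, 11.9) (np.int64(-7), 174, 11.9) (np.int64(-5), 209, 12.9) (np.int64(-3), 155, 13.1) (np.int64(-1), 111, 12.6) (np.int64(1), 137, 12.7) (np.int64(3), 195, 25.4) (np.int64(5), 251, 12.5) (np.int64(7), 329, 12.2) (np.int64(9), 345, 12.4) (np.int64(11), 324, 12.2) (np.int64(13), 109, 11.1)
```

View pics/w3b.png

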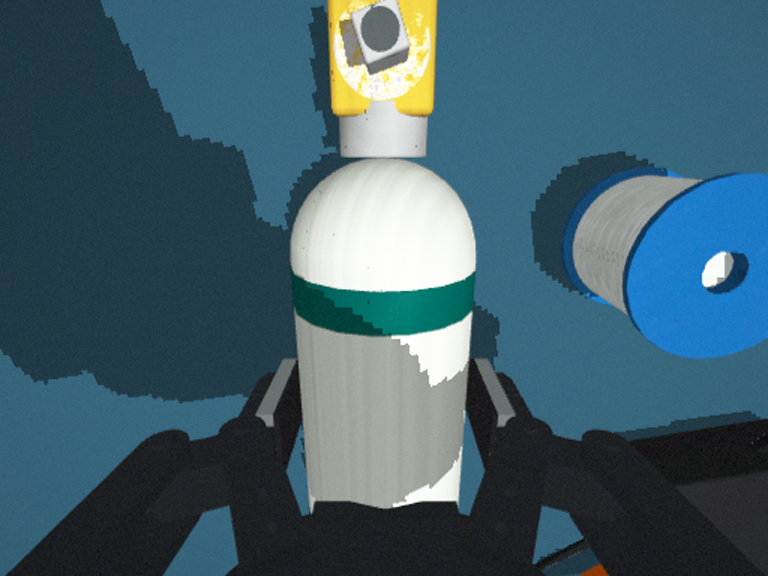

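```bash
python3 - <<'E'
from h import *
for fn in('w3','w4'):
    if fn=='w4': p,d,m=shot('wrist','w4')
    p,d,m=load(fn)
    X,A,N,H,o,u,n=axisfit(p,d,m,(596,101,31))
    q=(A<-97)&(A>-121)&(abs(N)<11.5)&(abs(H-12)<2.5)
    M=np.stack([N[q],A[q]+108,np.ones(q.sum())],1);w=np.ones(q.sum())
    for _ in range(10):
        c=np.linalg.lstsq(M*w[:,None],H[q]*w,rcond=None)[0];r=H[q]-M@c;w=1/np.sqrt(1+(r/.4)**2)
    print('slope N deg %.2f slope A deg %.2f h %.2f n %d'%(*np.rad2deg(np.arctan(c[:2])),c[2],q.sum()))
    s=(H>23)&(H<31)&(A<-95)&(A>-121)&(abs(N)<14)
    print('spindle top N,A,H',N[s].mean(),A[s].mean(),np.median(H[s]),s.sum(), X[s].mean(0))
    print(cv2.minAreaRect(X[s][:,:2].astype(np.float32)))
    q=(abs(A)<45)&(abs(N)<15)&(H>15);c=np.polyfit(A[q],H[q],1);print('axis elev',np.rad2deg(np.arctan(c[0])))
E
```

```text
axis at x=596.0 y=100.27 k=-0.2037 yaw=-11.51 res 0.40 n=13104
slope N deg 1.18 slope A deg 0.36 h 12.12 n 2524
spindle top N,A,H -0.3597004270138332 -105.94347860978766 26.785979052460423 1230 [492.11580637 121.06198031  57.70180518]
((491.67242431640625, 121.13507843017578), (10.536070823669434, 10.017120361328125), 8.248846054077148)
axis elev 7.521979381936757
axis at x=596.0 y=100.29 k=-0.2032 yaw=-11.49 res 0.40 n=13086
slope N deg 1.23 slope A deg 0.16 h 12.13 n 2507
spindle top N,A,H -0.3414478037961679 -105.9246191490278 26.74886396222806 1238 [492.12924417 121.0528597   57.661276  ]
((491.7338562011719, 121.14910888671875), (10.532879829406738, 10.085987091064453), 7.994464874267578)
axis elev 7.459071107258598
```

Emit:
{"op": "send_rows", "data": {
  "motion": [
    {"linear":[0,0.03,0],"turn":[0,0,0]},
    {"linear":[0,0.06,0],"turn":[0,0,0]},
    {"linear":[0,0.06,0],"turn":[0,0,0]}
  ]
}}

```text
t: 5.6
tcp_pos: [597.2, 101.8, 27.9]
tcp_rot: [0.704, 0.07, 0.704, -0.07]
ft_force: [0.0, 0.3, -1.0]
grip_width: 0.72
```

```bash
cat >> h.py <<'E'
def check(fn,c0=(596,101,31),k0=-.2,cam='wrist'):
    p,d,m=shot(cam,fn)
    X,A,N,H,o,u,n=axisfit(p,d,m,c0,k0)
    q=(A<-97)&(A>-121)&(abs(N)<11.5)&(abs(H-12)<2.5)
    M=np.stack([N[q],A[q]+108,np.ones(q.sum())],1);w=np.ones(q.sum())
    for _ in range(10):
        c=np.linalg.lstsq(M*w[:,None],H[q]*w,rcond=None)[0];r=H[q]-M@c;w=1/np.sqrt(1+(r/.4)**2)
    print('slope N deg %.2f slope A deg %.2f h %.2f n %d'%(*np.rad2deg(np.arctan(c[:2])),c[2],q.sum()))
    s=(H>23)&(H<31)&(A<-95)&(A>-121)&(abs(N)<14)
    if s.sum()>20:
        print('spindle top N,A,H',N[s].mean().round(2),A[s].mean().round(2),np.median(H[s]).round(2),s.sum(), X[s].mean(0).round(1))
        print(cv2.minAreaRect(X[s][:,:2].astype(np.float32)))
    return p,d,m
E
python3 -c "
from h import *
plan();check('w5');check('w6')"
```

```text
t 5.6 pos [597.2 101.8  27.9] yaw 78.59 tilt [-0.  0. -1.] F [ 0.   0.3 -1. ] grip 0.72 q [ 0.05  0.65 -0.29  0.63  0.    0.25]
axis at x=596.0 y=100.27 k=-0.2041 yaw=-11.54 res 0.40 n=13138
slope N deg 0.76 slope A deg 0.43 h 12.08 n 2502
spindle top N,A,H -0.4 -105.93 26.74 1239 [492.1 121.1  57.7]
((491.7368469238281, 121.114990234375), (10.454320907592773, 10.093664169311523), 6.976187705993652)
axis at x=596.0 y=100.28 k=-0.2034 yaw=-11.50 res 0.40 n=13140
slope N deg 0.64 slope A deg -0.37 h 12.12 n 2504
spindle top N,A,H -0.36 -105.92 26.76 1237 [492.1 121.   57.7]
((491.61456298828125, 121.07547760009766), (10.78580379486084, 9.962871551513672), 7.745848655700684)
```

Emit:
{"op": "send_rows", "data": {
  "motion": [
    {"linear":[0,0,0]},
    {"linear":[0,0,0]},
    {"linear":[0,0,0]},
    {"linear":[-2,0,0]},
    {"linear":[-6,0,0]},
    {"linear":[-10,0,-3]},
    {"linear":[-12,0,-8]},
    {"linear":[-12,0,-9]}
  ],
  "hand": 0
}}

```text
$.motion[0]: bad value
```

```bash
python3 -c "
from h import *
plan();check('w7')
p,d,m=load('w7');cv2.imwrite('pics/w7b.png',cv2.resize(cv2.cvtColor(p,cv2.COLOR_RGB2BGR),(768,576),interpolation=cv2.INTER_CUBIC))
"
```

```text
t 5.7 pos [597.2 101.8  27.9] yaw 78.59 tilt [-0.  0. -1.] F [ 0.4  0.  -0.4] grip 0.716 q [ 0.05  0.65 -0.29  0.63  0.    0.25]
axis at x=596.0 y=100.27 k=-0.2035 yaw=-11.50 res 0.40 n=13145
slope N deg 0.88 slope A deg 0.33 h 12.08 n 2525
spindle top N,A,H -0.35 -105.93 26.76 1237 [492.1 121.1  57.7]
((491.8043212890625, 121.12782287597656), (10.594456672668457, 10.056939125061035), 7.590301036834717)
```

View pics/w7b.png

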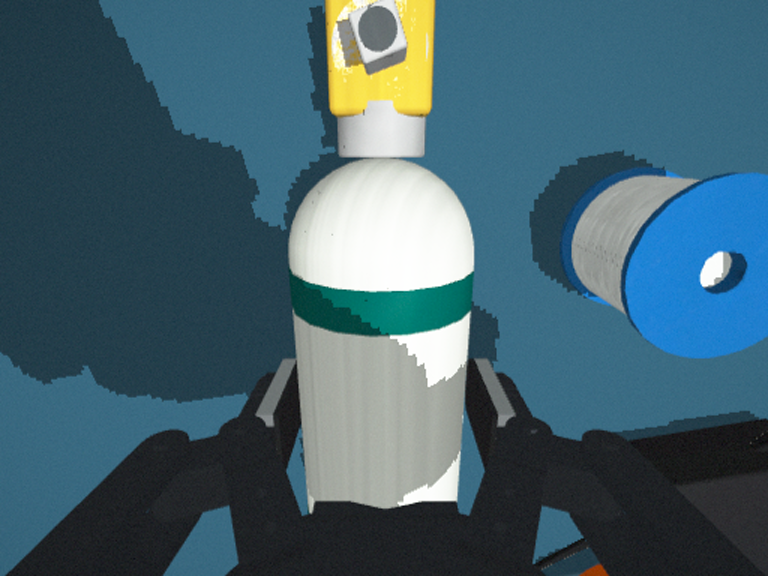

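The spindle (380,30) points up, with the cylinder between the fingers at about 1° off. The turn field is required, so I'll resend the move with it.

Emit:
{"op": "send_rows", "data": {
  "motion": [
    {"linear":[0,0,0],"turn":[0,0,0]},
    {"linear":[0,0,0],"turn":[0,0,0]},
    {"linear":[0,0,0],"turn":[0,0,0]},
    {"linear":[-2,0,0],"turn":[0,0,0]},
    {"linear":[-6,0,0],"turn":[0,0,0]},
    {"linear":[-10,0,-3],"turn":[0,0,0]},
    {"linear":[-12,0,-8],"turn":[0,0,0]},
    {"linear":[-12,0,-9],"turn":[0,0,0]}
  ],
  "hand": 0
}}

```text
t: 6.55
tcp_pos: [506.5, 120.4, 150.4]
tcp_rot: [0.704, 0.07, 0.703, -0.07]
ft_force: [0.2, 0.6, 0.5]
grip_width: 0.999
```

Emit:
{"op": "send_rows", "data": {
  "motion": [
    {"linear":[0,0,0],"turn":[0,0,0]},
    {"linear":[0,0,0],"turn":[0,0,0]}
  ]
}}

```text
t: 6.75
tcp_pos: [509.7, 119.7, 148.2]
tcp_rot: [0.704, 0.07, 0.703, -0.07]
ft_force: [-0.2, 0.1, -0.1]
grip_width: 0.996
```

```bash
python3 -c "
from h import *
plan();check('w8');plan()
p,d,m=load('w8');im=cv2.cvtColor(p,cv2.COLOR_RGB2BGR);cv2.imwrite('pics/w8b.png',im)
c=proj((491.5,121,57.5),m);print(c);c=c.astype(int)
cv2.imwrite('pics/w8c.png',cv2.resize(im[max(c[1]-35,0):c[1]+35,c[0]-35:c[0]+35],None,fx=8,fy=8,interpolation=cv2.INTER_CUBIC))
"
```

```text
t 6.75 pos [509.7 119.7 148.2] yaw 78.61 tilt [ 0.0014 -0.     -1.    ] F [-0.2  0.1 -0.1] grip 0.996 q [ 0.09  0.37 -0.41  0.79 -0.    0.29]
axis at x=596.0 y=100.17 k=-0.2024 yaw=-11.44 res 0.42 n=3610
slope N deg 1.02 slope A deg 0.29 h 12.06 n 514
spindle top N,A,H -0.27 -106.99 26.62 150 [491.1 121.1  57.5]
((491.45343017578125, 120.96269989013672), (9.885854721069336, 10.151726722717285), 8.704862594604492)
t 6.8 pos [510.  119.5 147.9] yaw 78.58 tilt [ 1.e-03 -1.e-04 -1.e+00] F [ 0.6 -0.8  0.8] grip 0.999 q [ 0.09  0.37 -0.41  0.79 -0.    0.29]
[254.33225217 184.58336649]
```

View pics/w8c.png

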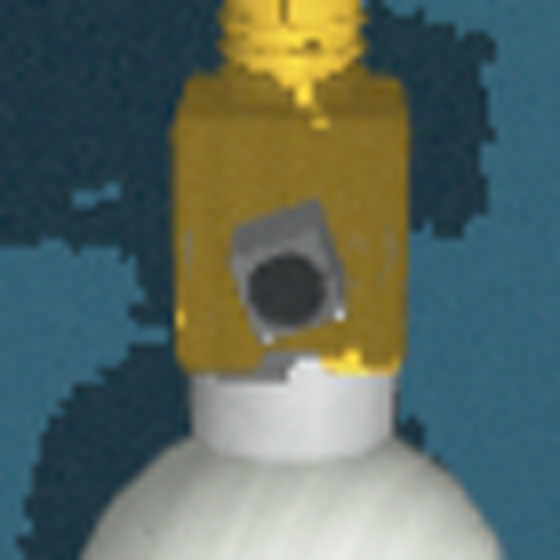

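View pics/w8b.png

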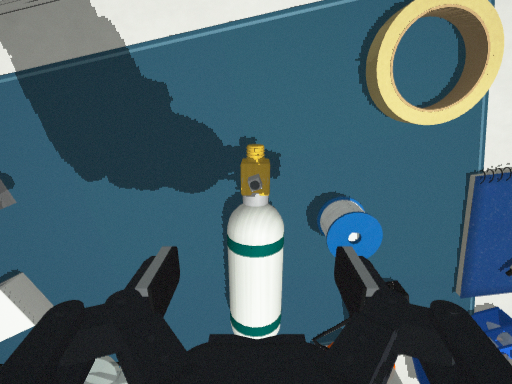

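```bash
python3 -c "
from h import *
plan((450,-265,150,143))
"
```

```text
t 6.8 pos [510.  119.5 147.9] yaw 78.58 tilt [ 1.e-03 -1.e-04 -1.e+00] F [ 0.6 -0.8  0.8] grip 0.999 q [ 0.09  0.37 -0.41  0.79 -0.    0.29]
[450, -265, 150, 143] linear [-0.22, -38.88, 1.73] turn [-64.4, 0.1, 0.0]
```

Emit:
{"op": "send_rows", "data": {
  "motion": [
    {"linear":[-0.2,-5,0.2],"turn":[-8,0,0]},
    {"linear":[-0.2,-38.9,1.7],"turn":[-64.4,0,0]},
    {"linear":[-0.2,-38.9,1.7],"turn":[-64.4,0,0]},
    {"linear":[-0.2,-38.9,1.7],"turn":[-64.4,0,0]},
    {"linear":[-0.2,-38.9,1.7],"turn":[-64.4,0,0]},
    {"linear":[-0.2,-38.9,1.7],"turn":[-64.4,0,0]},
    {"linear":[-0.2,-38.9,1.7],"turn":[-64.4,0,0]},
    {"linear":[-0.2,-38.9,1.7],"turn":[-64.4,0,0]}
  ]
}}

```text
t: 7.6
tcp_pos: [454.7, -233.7, 149.2]
tcp_rot: [0.643, -0.295, 0.643, 0.295]
ft_force: [0.6, 0.4, 0.2]
grip_width: 0.999
```

Emit:
{"op": "send_rows", "data": {
  "motion": [
    {"linear":[0,0,0],"turn":[0,0,0]},
    {"linear":[0,0,0],"turn":[0,0,0]}
  ]
}}

```text
t: 7.8
tcp_pos: [454.6, -232.5, 149.1]
tcp_rot: [0.644, -0.292, 0.644, 0.292]
ft_force: [-0.4, 0.1, -0.1]
grip_width: 1.003
```

```bash
cat >> h.py <<'E'
def wing(p,d,m,lo=45,hi=60):
    X=cloud(d,m);R=p[...,0].astype(int)
    q=(R>90)&(p[...,1]<R*.5)&(p[...,2]<R*.5)&(X[...,2]>lo)&(X[...,2]<hi)
    n,l,st,ce=cv2.connectedComponentsWithStats(q.astype(np.uint8),connectivity=8)
    for i in range(1,n):
        if st[i,4]<30: continue
        Y=X[l==i];z=np.percentile(Y[:,2],95);T=Y[Y[:,2]>z-4]
        print('uv',ce[i].round(1),'n',len(T),'ztop',z.round(1),'mean',T.mean(0).round(1),'rect',cv2.minAreaRect(T[:,:2].astype(np.float32)))
        w,v=np.linalg.eigh(np.cov(T[:,:2].T));print('  pca yaw',np.rad2deg(np.arctan2(v[1,1],v[0,1])).round(2))
E
python3 -c "
from h import *
plan();p,d,m=shot('wrist','w9');wing(p,d,m,45,75);plan()
im=cv2.cvtColor(p,cv2.COLOR_RGB2BGR);cv2.imwrite('pics/w9b.png',cv2.resize(im,(768,576)))
"
```

```text
t 7.8 pos [ 454.6 -232.5  149.1] yaw 138.78 tilt [-6.e-04  9.e-04 -1.e+00] F [-0.4  0.1 -0.1] grip 1.003 q [-0.62  0.35 -0.44  0.79  0.   -1.47]
uv [233.6 146.6] n 899 ztop 54.7 mean [ 436.6 -280.3   53. ] rect ((437.61175537109375, -279.3205871582031), (55.12761306762695, 12.826390266418457), 52.08720397949219)
  pca yaw 52.25
uv [304.2 266.8] n 999 ztop 68.7 mean [ 461.8 -156.4   67.1] rect ((462.1692810058594, -154.19015502929688), (16.853931427001953, 71.46792602539062), 8.637216567993164)
  pca yaw 98.96
t 7.85 pos [ 454.6 -231.2  149.1] yaw 138.9 tilt [-0.001   0.0012 -1.    ] F [-0.3  1.2  0.2] grip 0.999 q [-0.62  0.35 -0.44  0.79  0.   -1.47]
```

View pics/w9b.png

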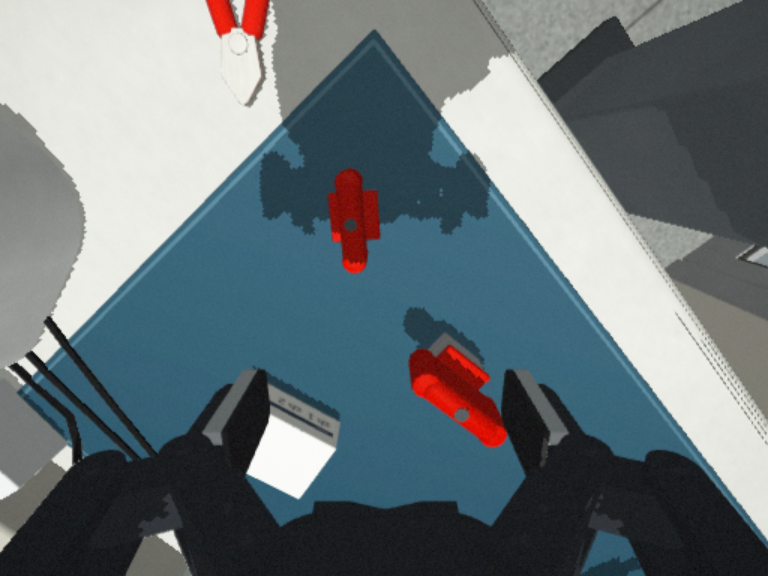

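```bash
python3 -c "
from h import *
p,d,m=load('w9');im=cv2.cvtColor(p,cv2.COLOR_RGB2BGR)[95:195,195:275];cv2.imwrite('pics/w9c.png',cv2.resize(im,None,fx=5,fy=5,interpolation=cv2.INTER_CUBIC))
plan((437.2,-279.8,80,142.2),(437.2,-279.8,46,142.2))
"
```

```text
t 7.85 pos [ 454.6 -231.2  149.1] yaw 138.9 tilt [-0.001   0.0012 -1.    ] F [-0.3  1.2  0.2] grip 0.999 q [-0.62  0.35 -0.44  0.79  0.   -1.47]
[437.2, -279.8, 80, 142.2] linear [6.91, -1.89, -4.8] turn [-3.3, 0.0, -0.1]
[437.2, -279.8, 46, 142.2] linear [10.31, -1.9, -4.81] turn [-3.3, 0.0, -0.1]
```

View pics/w9c.png

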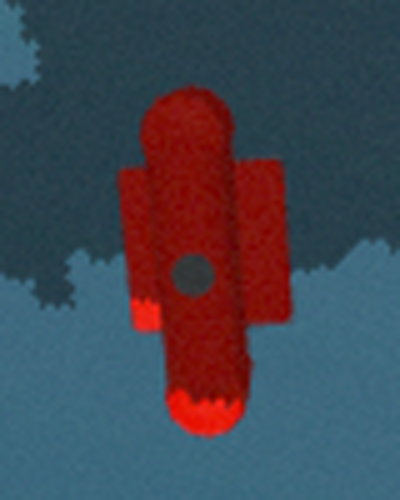

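Emit:
{"op": "send_rows", "data": {
  "motion": [
    {"linear":[3,-1.9,-4.8],"turn":[-3.3,0,0]},
    {"linear":[6,-1.9,-4.8],"turn":[-3.3,0,0]},
    {"linear":[6,-1.9,-4.8],"turn":[-3.3,0,0]},
    {"linear":[6,-1.9,-4.8],"turn":[-3.3,0,0]},
    {"linear":[6,-1.9,-4.8],"turn":[-3.3,0,0]}
  ]
}}

```text
t: 8.35
tcp_pos: [438.6, -278.9, 91.1]
tcp_rot: [0.635, -0.313, 0.634, 0.312]
ft_force: [-0.3, -0.4, -0.1]
grip_width: 1.0
```

```bash
python3 -c "
from h import *
plan();p,d,m=shot('wrist','w10');wing(p,d,m,45,60)
plan((437.2,-279.8,46,142.2))
"
```

```text
t 8.35 pos [ 438.6 -278.9   91.1] yaw 142.42 tilt [ 1.1e-03 -5.0e-04 -1.0e+00] F [-0.3 -0.4 -0.1] grip 1.0 q [-0.71  0.43 -0.48  0.65  0.   -1.62]
uv [256.  226.4] n 1236 ztop 54.5 mean [ 436.1 -281.2   53. ] rect ((437.5701599121094, -279.6019287109375), (55.382110595703125, 13.612767219543457), 51.209503173828125)
  pca yaw 52.25
uv [311.3 336.6] n 82 ztop 58.0 mean [ 458.7 -181.6   56.5] rect ((457.7056884765625, -177.9580078125), (2.790828227996826, 23.295717239379883), 13.177253723144531)
  pca yaw 101.05
t 8.4 pos [ 438.8 -279.2   91.3] yaw 142.42 tilt [ 0.0017 -0.0011 -1.    ] F [-1.1 -0.6 -0.3] grip 1.005 q [-0.71  0.43 -0.48  0.65  0.   -1.62]
[437.2, -279.8, 46, 142.2] linear [4.53, 0.1, -0.15] turn [0.2, 0.0, 0.1]
```

Emit:
{"op": "send_rows", "data": {
  "motion": [
    {"linear":[1.5,0.1,-0.1],"turn":[0,0,0]},
    {"linear":[3,0.1,-0.1],"turn":[0,0,0]},
    {"linear":[4,0.1,-0.1],"turn":[0,0,0]},
    {"linear":[4.5,0.1,-0.1],"turn":[0,0,0]},
    {"linear":[4.5,0.1,-0.1],"turn":[0,0,0]}
  ]
}}

```text
t: 8.9
tcp_pos: [436.2, -279.5, 44.9]
tcp_rot: [0.635, -0.312, 0.635, 0.312]
ft_force: [1.3, -0.0, 0.6]
grip_width: 0.998
```

Emit:
{"op": "send_rows", "data": {
  "motion": [
    {"linear":[0,0,0],"turn":[0,0,0]},
    {"linear":[0,0,0],"turn":[0,0,0]},
    {"linear":[0,0,0],"turn":[0,0,0]},
    {"linear":[0,0,0],"turn":[0,0,0]},
    {"linear":[0,0,0],"turn":[0,0,0]},
    {"linear":[0,0,0],"turn":[0,0,0]},
    {"linear":[0,0,0],"turn":[0,0,0]}
  ],
  "hand": 1,
  "newtons": 30
}}

```text
t: 9.6
tcp_pos: [436.0, -279.8, 44.9]
tcp_rot: [0.635, -0.312, 0.635, 0.312]
ft_force: [-0.1, 0.1, -0.9]
grip_width: 0.146
```

```bash
python3 -c "
from h import *
plan()
"
```

```text
t 9.6 pos [ 436.  -279.8   44.9] yaw 142.32 tilt [-1.e-04  1.e-04 -1.e+00] F [-0.1  0.1 -0.9] grip 0.146 q [-0.71  0.5  -0.52  0.55  0.   -1.63]
```

Emit:
{"op": "send_rows", "data": {
  "motion": [
    {"linear":[-2,0,0],"turn":[0,0,0]},
    {"linear":[-6,0,0],"turn":[0,0,0]},
    {"linear":[-10,0,0],"turn":[0,0,0]},
    {"linear":[-10,0,0],"turn":[0,0,0]}
  ]
}}

```text
t: 10.0
tcp_pos: [438.9, -282.2, 149.9]
tcp_rot: [0.636, -0.315, 0.633, 0.309]
ft_force: [0.8, -0.9, -0.8]
grip_width: 0.146
```

```bash
python3 -c "
from h import *
p,d,m=load('w9');print(ray((233.4,150),m,54))
plan((491.3,121,150,97.8))
p,d,m=shot('wrist','w11');im=cv2.cvtColor(p,cv2.COLOR_RGB2BGR);cv2.imwrite('pics/w11b.png',cv2.resize(im,(768,576)))
p,d,m=load('w10');im=cv2.cvtColor(p,cv2.COLOR_RGB2BGR)[170:290,196:316];cv2.imwrite('pics/w10c.png',cv2.resize(im,None,fx=4,fy=4,interpolation=cv2.INTER_CUBIC))
"
```

```text
[ 437.80049637 -278.76058031   54.        ]
t 10.0 pos [ 438.9 -282.2  149.9] yaw 142.33 tilt [ 0.0069 -0.0059 -1.    ] F [ 0.8 -0.9 -0.8] grip 0.146 q [-0.71  0.36 -0.42  0.78  0.   -1.63]
[491.3, 121, 150, 97.8] linear [-0.21, 20.49, 35.12] turn [44.5, 0.2, 0.5]
```

View pics/w11b.png

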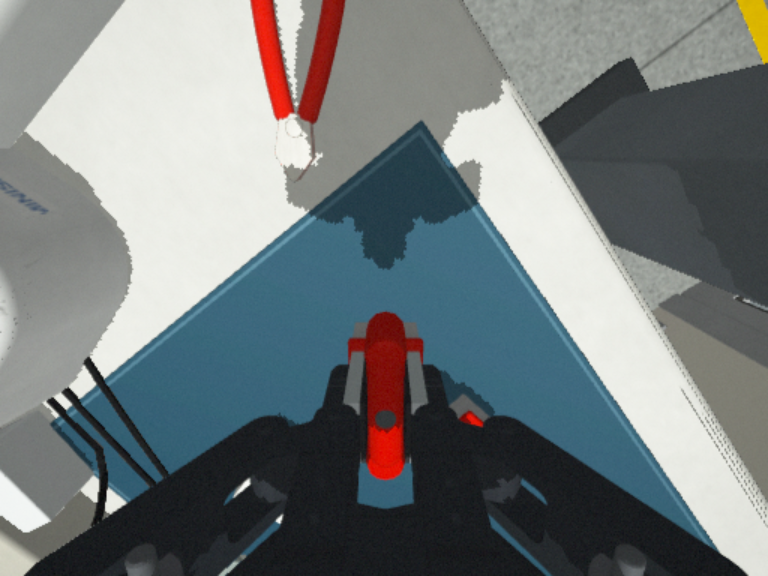

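View pics/w10c.png

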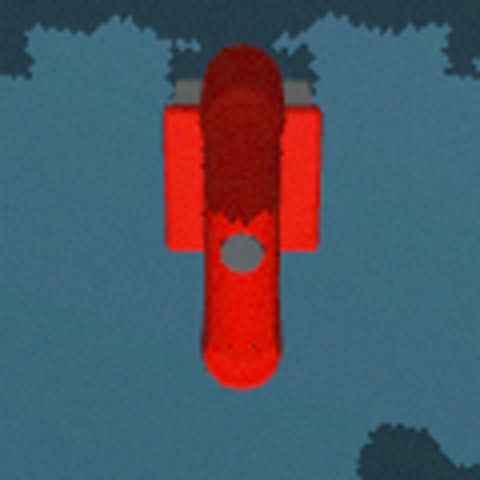

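```bash
python3 - <<'E'
from h import *
p,d,m=load('w11');R=p[...,0].astype(int)
A=np.array([[0.,-.319,.948],[1,-.001,-.001],[.001,.948,.319]]);c=np.array([-125.7,-.34,-80.86])
g=(abs(R-p[...,1])<25);g[:268]=0;g[292:]=0;g[:,:248]=0;g[:,268:]=0
n,l,st,ce=cv2.connectedComponentsWithStats(g.astype(np.uint8))
K=m['mtx']
for i in range(1,n):
    r=A@np.linalg.inv(K)@[ce[i][0],ce[i][1],1]; print(st[i],ce[i],[ (c+r*((x-c[0])/r[0])).round(2) for x in(-8,-9,-10)])
X=cloud(d,m)
print(X[278:283,250:264].reshape(-1,3).mean(0))
E
```

```text
[250 274  14  11 122] [256.66393443 279.        ] [array([-8.  , -0.48,  4.84]), array([-9.  , -0.47,  4.11]), array([-10.  ,  -0.47,   3.38])]
[ 439.40316082 -280.07782077  159.66803946]
```

Emit:
{"op": "send_rows", "data": {
  "motion": [
    {"linear":[-0.2,20.5,35.1],"turn":[44.5,0.2,0.5]},
    {"linear":[-0.2,20.5,35.1],"turn":[44.5,0.2,0.5]},
    {"linear":[-0.2,20.5,35.1],"turn":[44.5,0.2,0.5]},
    {"linear":[-0.2,20.5,35.1],"turn":[44.5,0.2,0.5]},
    {"linear":[-0.2,20.5,35.1],"turn":[44.5,0.2,0.5]},
    {"linear":[-0.2,20.5,35.1],"turn":[44.5,0.2,0.5]},
    {"linear":[-0.2,20.5,35.1],"turn":[44.5,0.2,0.5]},
    {"linear":[-0.2,20.5,35.1],"turn":[44.5,0.2,0.5]}
  ]
}}

```text
t: 10.85
tcp_pos: [483.3, 92.5, 145.4]
tcp_rot: [0.702, -0.046, 0.709, 0.05]
ft_force: [0.9, -0.9, -0.4]
grip_width: 0.145
```

Emit:
{"op": "send_rows", "data": {
  "motion": [
    {"linear":[0,0,0],"turn":[0,0,0]},
    {"linear":[0,0,0],"turn":[0,0,0]},
    {"linear":[0,0,0],"turn":[0,0,0]}
  ]
}}

```text
t: 11.15
tcp_pos: [483.5, 89.8, 145.8]
tcp_rot: [0.702, -0.046, 0.709, 0.05]
ft_force: [0.3, 0.2, -0.1]
grip_width: 0.144
```

```bash
python3 -c "
from h import *
plan((491.3,121,150,97.8))"
```

```text
t 11.15 pos [483.5  89.8 145.8] yaw 97.78 tilt [-0.0092  0.0052 -0.9999] F [ 0.3  0.2 -0.1] grip 0.144 q [ 0.03  0.32 -0.48  0.77  0.01 -0.11]
[491.3, 121, 150, 97.8] linear [-0.41, 2.98, 1.19] turn [-0.0, -0.5, -0.4]
```

Emit:
{"op": "send_rows", "data": {
  "motion": [
    {"linear":[0,3,1.2],"turn":[0,-0.5,-0.4]},
    {"linear":[0,3,1.2],"turn":[0,-0.5,-0.4]},
    {"linear":[0,3,1.2],"turn":[0,-0.5,-0.4]},
    {"linear":[0,3,1.2],"turn":[0,-0.5,-0.4]}
  ]
}}

```text
t: 11.55
tcp_pos: [491.8, 120.5, 146.6]
tcp_rot: [0.706, -0.048, 0.705, 0.047]
ft_force: [-0.2, 0.2, -1.6]
grip_width: 0.141
```

```bash
python3 - <<'E'
from h import *
plan()
p,d,m=shot('wrist','w12');wing(p,d,m,130,175)
plan((491.3,121,150,97.8))
R=p[...,0].astype(int);g=(abs(R-p[...,1])<25);g[:262]=0;g[296:]=0;g[:,:246]=0;g[:,270:]=0
n,l,st,ce=cv2.connectedComponentsWithStats(g.astype(np.uint8));X=cloud(d,m)
for i in range(1,n):
    if st[i,4]>20: print(st[i],X[l==i].mean(0))
im=cv2.cvtColor(p,cv2.COLOR_RGB2BGR);cv2.imwrite('pics/w12b.png',cv2.resize(im,(768,576)))
E
```

```text
t 11.55 pos [491.8 120.5 146.6] yaw 97.7 tilt [ 1.5e-03 -5.0e-04 -1.0e+00] F [-0.2  0.2 -1.6] grip 0.141 q [ 0.09  0.34 -0.46  0.77 -0.   -0.04]
uv [256.6 262. ] n 1994 ztop 156.2 mean [489.6 120.  154.8] rect ((492.660888671875, 120.3900375366211), (56.234458923339844, 13.497031211853027), 7.836416244506836)
  pca yaw -172.38
t 11.6 pos [491.9 120.6 146.7] yaw 97.7 tilt [ 1.7e-03 -4.0e-04 -1.0e+00] F [ 0.8 -0.5  0.3] grip 0.142 q [ 0.09  0.34 -0.45  0.77 -0.   -0.04]
[491.3, 121, 150, 97.8] linear [-0.33, 0.05, -0.05] turn [-0.1, 0.1, 0.0]
[269 264   1  23  23] [489.04258642 126.22269886 157.17636522]
[250 274  14  11 123] [492.82182324 120.52983536 156.3141423 ]
```

View pics/w12b.png

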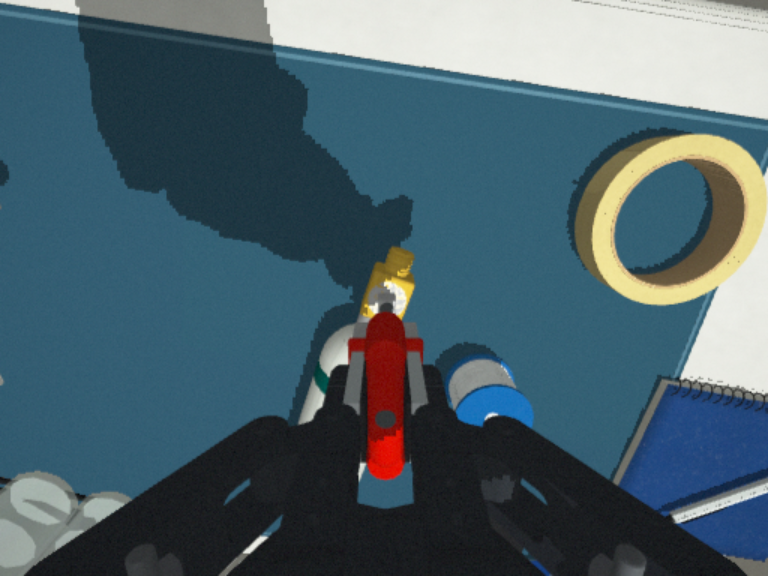

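```bash
python3 -c "
from h import *
plan((490.5,121.1,103,97.8))"
```

```text
t 11.6 pos [491.9 120.6 146.7] yaw 97.7 tilt [ 1.7e-03 -4.0e-04 -1.0e+00] F [ 0.8 -0.5  0.3] grip 0.142 q [ 0.09  0.34 -0.45  0.77 -0.   -0.04]
[490.5, 121.1, 103, 97.8] linear [4.37, 0.07, -0.13] turn [-0.1, 0.1, 0.0]
```

Emit:
{"op": "send_rows", "data": {
  "motion": [
    {"linear":[2,0.07,-0.13],"turn":[-0.1,0.1,0]},
    {"linear":[3.6,0.07,-0.13],"turn":[-0.1,0.1,0]},
    {"linear":[4.4,0.07,-0.13],"turn":[-0.1,0.1,0]},
    {"linear":[4.4,0.07,-0.13],"turn":[-0.1,0.1,0]},
    {"linear":[4.4,0.07,-0.13],"turn":[-0.1,0.1,0]}
  ]
}}

```text
t: 12.1
tcp_pos: [491.1, 122.1, 103.2]
tcp_rot: [0.706, -0.049, 0.705, 0.048]
ft_force: [-0.6, -0.1, 0.1]
grip_width: 0.148
```

```bash
python3 - <<'E'
from h import *
plan()
p,d,m=shot('wrist','w13');wing(p,d,m,85,130)
plan((490.5,121.1,84.5,97.8))
s=m
p2,d2,m2=shot('side','s13')
im=cv2.cvtColor(p2,cv2.COLOR_RGB2BGR);c=proj((491,121,60),m2).astype(int);print(c)
cv2.imwrite('pics/s13c.png',cv2.resize(im[c[1]-45:c[1]+45,c[0]-45:c[0]+75],None,fx=6,fy=6,interpolation=cv2.INTER_CUBIC))
im=cv2.cvtColor(p,cv2.COLOR_RGB2BGR);cv2.imwrite('pics/w13b.png',cv2.resize(im,(768,576)))
X=cloud(d2,m2);wing(p2,d2,m2,85,130)
E
```

```text
t 12.1 pos [491.1 122.1 103.2] yaw 97.88 tilt [ 8.e-04 -3.e-04 -1.e+00] F [-0.6 -0.1  0.1] grip 0.148 q [ 0.1   0.4  -0.5   0.67 -0.   -0.04]
uv [256.6 261.8] n 1978 ztop 113.0 mean [488.9 121.7 111.4] rect ((492.212646484375, 122.17998504638672), (56.428958892822266, 13.23454475402832), 8.03075122833252)
  pca yaw -172.02
t 12.15 pos [491.4 122.2 103.5] yaw 97.9 tilt [ 1.5e-03 -2.0e-04 -1.0e+00] F [ 0.1  0.8 -0.1] grip 0.147 q [ 0.1   0.4  -0.5   0.67 -0.   -0.04]
[490.5, 121.1, 84.5, 97.8] linear [1.9, -0.1, -0.1] turn [0.1, 0.1, 0.0]
[223 176]
uv [216.7 164.4] n 16 ztop 110.7 mean [473.3 114.6 109.4] rect ((473.4888000488281, 116.51538848876953), (13.111221313476562, 12.001957893371582), 3.7602083683013916)
  pca yaw 161.34
uv [230.6 162.5] n 15 ztop 111.9 mean [510.8 119.8 110.6] rect ((511.59991455078125, 121.49800109863281), (17.091571807861328, 9.523340225219727), 30.5197811126709)
  pca yaw -146.66
```

View pics/s13c.png

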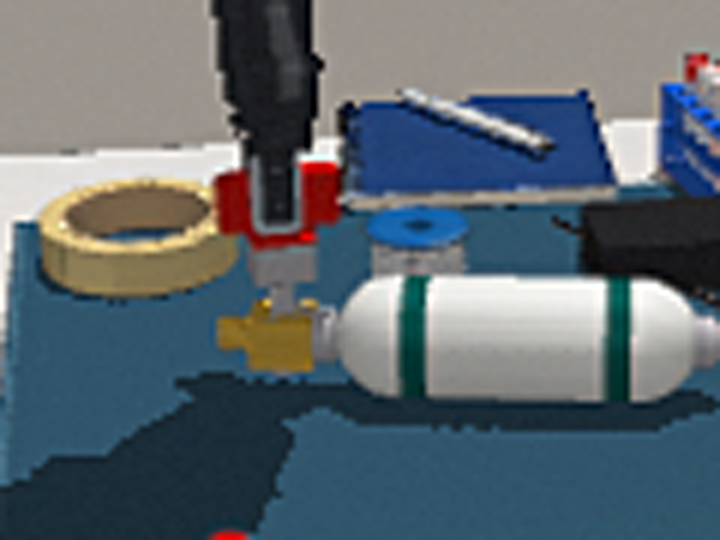

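View pics/w13b.png

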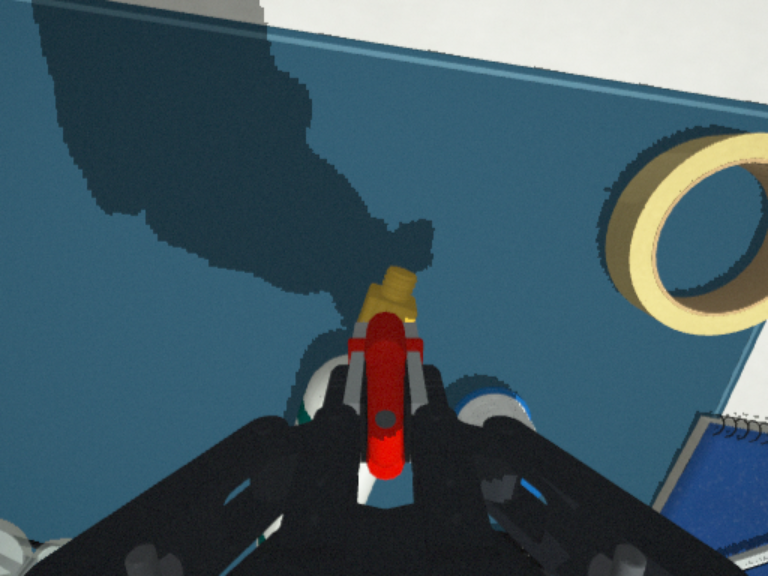

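Emit:
{"op": "send_rows", "data": {
  "motion": [
    {"linear":[0,-0.1,-0.06],"turn":[0,0,0]},
    {"linear":[0,-0.1,-0.06],"turn":[0,0,0]},
    {"linear":[0.2,-0.1,-0.06],"turn":[0,0,0]},
    {"linear":[0.4,-0.1,-0.06],"turn":[0,0,0]},
    {"linear":[0.6,-0.1,-0.06],"turn":[0,0,0]},
    {"linear":[0.8,-0.1,-0.06],"turn":[0,0,0]}
  ]
}}

```text
t: 12.8
tcp_pos: [490.3, 121.4, 94.6]
tcp_rot: [0.706, -0.049, 0.705, 0.049]
ft_force: [0.7, -0.7, -0.4]
grip_width: 0.15
```

```bash
python3 - <<'E'
from h import *
plan()
p,d,m=shot('wrist','w14');wing(p,d,m,75,130)
plan((490.5,121.1,84.5,97.8))
E
```

```text
t 12.8 pos [490.3 121.4  94.6] yaw 97.92 tilt [ 5.e-04 -3.e-04 -1.e+00] F [ 0.7 -0.7 -0.4] grip 0.15 q [ 0.1   0.41 -0.52  0.65 -0.   -0.04]
uv [256.7 261.2] n 2000 ztop 104.3 mean [487.9 120.9 102.8] rect ((491.14031982421875, 121.26872253417969), (57.22003936767578, 13.517572402954102), 8.110427856445312)
  pca yaw -172.13
t 12.85 pos [490.1 121.3  94.3] yaw 97.92 tilt [-1.e-04 -3.e-04 -1.e+00] F [ 0.  -0.4  0.2] grip 0.149 q [ 0.1   0.41 -0.52  0.65 -0.   -0.04]
[490.5, 121.1, 84.5, 97.8] linear [0.98, -0.03, 0.04] turn [0.1, -0.0, 0.0]
```

Emit:
{"op": "send_rows", "data": {
  "motion": [
    {"linear":[0.2,0,0.02],"turn":[0,0,0]},
    {"linear":[0.4,0,0.02],"turn":[0,0,0]},
    {"linear":[0.6,0,0.02],"turn":[0,0,0]},
    {"linear":[0.75,0,0.02],"turn":[0,0,0]},
    {"linear":[0.85,0,0.02],"turn":[0,0,0]},
    {"linear":[0.9,0,0.02],"turn":[0,0,0]}
  ]
}}

```text
t: 13.45
tcp_pos: [490.6, 121.4, 85.8]
tcp_rot: [0.706, -0.049, 0.705, 0.049]
ft_force: [-0.4, 1.2, 0.1]
grip_width: 0.142
```

```bash
python3 - <<'E'
from h import *
plan()
p,d,m=shot('wrist','w15');wing(p,d,m,65,130)
plan()
E
```

```text
t 13.45 pos [490.6 121.4  85.8] yaw 97.92 tilt [ 6.e-04 -3.e-04 -1.e+00] F [-0.4  1.2  0.1] grip 0.142 q [ 0.1   0.42 -0.52  0.63 -0.   -0.04]
uv [256.5 259.7] n 1989 ztop 95.4 mean [488.4 121.   93.9] rect ((491.3111572265625, 121.42349243164062), (56.885040283203125, 13.504691123962402), 7.65764856338501)
  pca yaw -172.17
t 13.5 pos [490.5 121.3  85.8] yaw 97.92 tilt [ 5.e-04 -3.e-04 -1.e+00] F [-0.7 -0.2 -0.6] grip 0.147 q [ 0.1   0.42 -0.52  0.63 -0.   -0.04]
```

Emit:
{"op": "send_rows", "data": {
  "motion": [
    {"linear":[0.05,0,0],"turn":[0,0,0]},
    {"linear":[0.1,0,0],"turn":[0,0,0]},
    {"linear":[0.13,0,0],"turn":[0,0,0]},
    {"linear":[0.13,0,0],"turn":[0,0,0]}
  ]
}}

```text
t: 13.9
tcp_pos: [490.7, 121.5, 84.9]
tcp_rot: [0.706, -0.049, 0.705, 0.049]
ft_force: [-0.8, -0.2, 3.3]
grip_width: 0.144
```

```bash
python3 - <<'E'
from h import *
plan()
p,d,m=shot('wrist','w16');wing(p,d,m,65,130)
E
```

```text
t 13.9 pos [490.7 121.5  84.9] yaw 97.93 tilt [ 1.1e-03 -2.0e-04 -1.0e+00] F [-0.8 -0.2  3.3] grip 0.144 q [ 0.1   0.42 -0.52  0.62 -0.   -0.04]
uv [256.5 260.7] n 1989 ztop 94.5 mean [488.4 121.   93.1] rect ((491.3994140625, 121.47708129882812), (56.40424346923828, 13.234508514404297), 8.003157615661621)
  pca yaw -172.05
```

Emit:
{"op": "send_rows", "data": {
  "motion": [
    {"linear":[0,0,0],"turn":[0,0,0]},
    {"linear":[0,0,0],"turn":[0,0,0]},
    {"linear":[0,0,0],"turn":[0,0,0]},
    {"linear":[0,0,0],"turn":[0,0,0]},
    {"linear":[0,0,0],"turn":[0,0,0]}
  ],
  "hand": 0.5
}}

```text
t: 14.45
tcp_pos: [490.6, 121.4, 84.5]
tcp_rot: [0.706, -0.049, 0.705, 0.049]
ft_force: [-0.1, 0.2, 0.1]
grip_width: 0.496
```

Emit:
{"op": "send_rows", "data": {
  "motion": [
    {"linear":[-1,0,0],"turn":[0,0,0]},
    {"linear":[-3,0,0],"turn":[0,0,0]},
    {"linear":[-6,0,0],"turn":[0,0,0]},
    {"linear":[-9,0,0],"turn":[0,0,0]},
    {"linear":[-9,0,0],"turn":[0,0,0]},
    {"linear":[-9,0,0],"turn":[0,0,0]}
  ]
}}

```text
t: 15.05
tcp_pos: [491.2, 121.5, 175.7]
tcp_rot: [0.706, -0.049, 0.704, 0.049]
ft_force: [0.5, 0.4, 0.0]
grip_width: 0.498
```

```bash
python3 - <<'E'
from h import *
plan()
p,d,m=check('w17',(596,101,31));wing(p,d,m,60,130)
im=cv2.cvtColor(p,cv2.COLOR_RGB2BGR);cv2.imwrite('pics/w17b.png',cv2.resize(im,(768,576)))
p2,d2,m2=shot('side','s17')
im=cv2.cvtColor(p2,cv2.COLOR_RGB2BGR);c=(223,176)
cv2.imwrite('pics/s17c.png',cv2.resize(im[c[1]-45:c[1]+45,c[0]-45:c[0]+75],None,fx=6,fy=6,interpolation=cv2.INTER_CUBIC))
E
```

```text
t 15.05 pos [491.2 121.5 175.7] yaw 97.92 tilt [ 3.1e-03 -1.0e-04 -1.0e+00] F [0.5 0.4 0. ] grip 0.498 q [ 0.1   0.31 -0.42  0.84 -0.   -0.04]
axis at x=596.0 y=99.97 k=-0.2066 yaw=-11.67 res 0.44 n=2053
slope N deg 24.57 slope A deg -26.65 h 0.04 n 1
uv [256.3 199.9] n 836 ztop 94.6 mean [489.  120.5  93.1] rect ((489.972900390625, 120.93767547607422), (55.43254470825195, 12.873682022094727), 8.34711742401123)
  pca yaw -171.89
```

View pics/w17b.png

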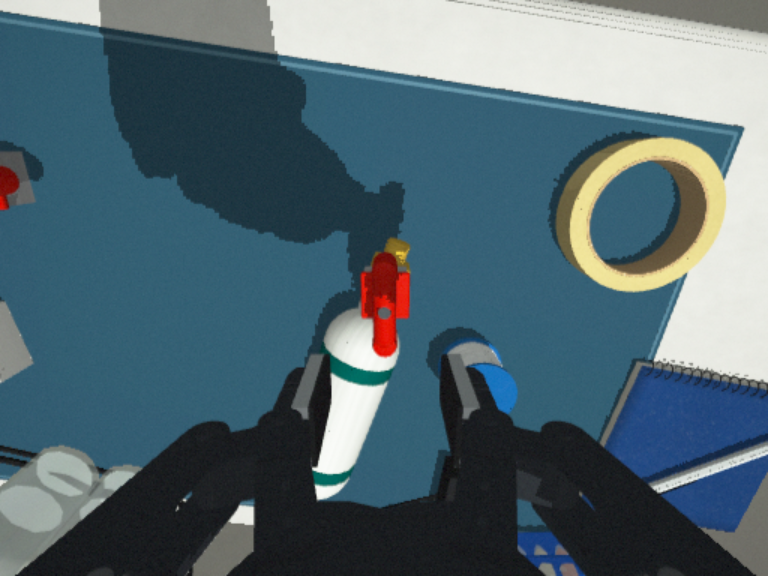

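View pics/s17c.png

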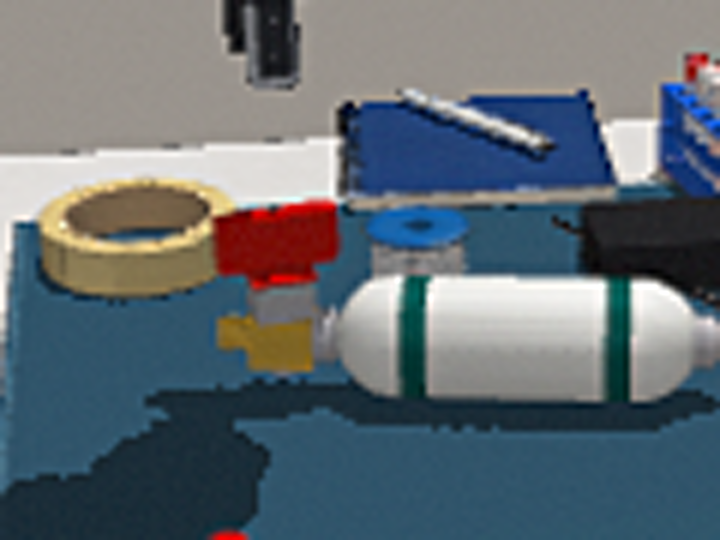

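```bash
python3 - <<'E'
from h import *
def tl(fn,zt):
    p,d,m=load(fn);X=cloud(d,m);R=p[...,0].astype(int)
    q=(R>90)&(p[...,1]<R*.5)&(p[...,2]<R*.5)&(abs(X[...,2]-zt)<3.5)&(abs(X[...,1]-121)<30)&(abs(X[...,0]-491)<40)
    Y=X[q];c=Y.mean(0);a=np.deg2rad(7.9);e=np.array([np.cos(a),np.sin(a)]);s=(Y[:,:2]-c[:2])@e
    t=(Y[:,:2]-c[:2])@np.array([-e[1],e[0]])
    k=abs(s)<22
    print(fn,'along deg',np.rad2deg(np.polyfit(s[k],Y[k,2],1)[0]).round(2))
    for b in range(-7,8,2):
        j=k&(abs(t-b)<1); 
        if j.sum()>3: print(b,j.sum(),np.median(Y[j,2]).round(2),end=' | ')
    print()
tl('w17',93);tl('w16',93)
p,d,m=check('w18',(596,101,31));wing(p,d,m,60,130);tl('w18',93)
# collar top plane (z=43+22=65)
X=cloud(d,m);R=p[...,0].astype(int)
q=(R>90)&(p[...,1]<R*.5)&(p[...,2]<R*.5)&(abs(X[...,2]-65)<4)&(abs(X[...,1]-121)<25)&(abs(X[...,0]-491)<25)
Y=X[q];c=np.array([491,121]);a=np.deg2rad(7.9);e=np.array([np.cos(a),np.sin(a)]);f=np.array([-e[1],e[0]])
S=np.stack([(Y[:,:2]-c)@e,(Y[:,:2]-c)@f,np.ones(len(Y))],1);r=np.linalg.lstsq(S,Y[:,2],rcond=None)[0];print('collar',len(Y),np.rad2deg(r[:2]),r[2])
env.read_camera('side')
E
```

```text
w17 along deg 1.76
-7 11 90.19 | -5 131 92.48 | -3 110 93.6 | -1 87 94.05 | 1 129 94.06 | 3 94 93.57 | 5 150 92.3 | 
w16 along deg 0.61
-7 39 90.25 | -5 277 92.46 | -3 281 93.43 | -1 259 94.04 | 1 261 94.04 | 3 280 93.45 | 5 275 92.34 | 7 37 90.6 | 
axis at x=596.0 y=100.01 k=-0.2072 yaw=-11.71 res 0.44 n=2078
slope N deg -0.02 slope A deg -42.58 h 0.13 n 2
uv [256.3 202.4] n 833 ztop 94.7 mean [489.2 120.5  93.1] rect ((490.6488037109375, 120.71665954589844), (55.32067108154297, 12.780349731445312), 9.379850387573242)
  pca yaw -171.8
w18 along deg 1.74
-7 22 89.94 | -5 115 92.21 | -3 130 93.43 | -1 89 94.1 | 1 132 94.1 | 3 94 93.46 | 5 142 92.33 | 7 12 90.48 | 
collar 500 [1.3029031  0.91375871] 65.31060195873573
```

```bash
python3 -c "
from h import *
plan();print(env.job_done())"
```

```text
t 15.25 pos [489.7 121.3 173.6] yaw 97.92 tilt [-1.5e-03 -5.0e-04 -1.0e+00] F [0.4 0.  0.3] grip 0.5 q [ 0.1   0.31 -0.42  0.84 -0.   -0.04]
the job is handed in; nothing more can be done
None
```

The job is handed in at about 15 s of the 61 s allowed. The red handle is on the spindle and released, and the cylinder lies still with the spindle up. I rolled the cylinder about 58 mm towards +y between the open fingers. I then picked up the smaller handle (wing 55 × 13 mm, top at about 54 mm), turned it to the spindle's yaw of about 7.8°, lowered it until it met 3.3 N, and let go.

**Last checks:**
- **Handle height:** the wing top is at about 94 mm and the collar top at 65.3 mm, against 94 and 65 mm expected fully home.
- **Handle angle:** the wing's yaw measured 8.2–8.3°, and its cross-profile is level.
- **Cylinder:** its axis is within about 0.3 mm of where it was before fitting.
- **Other objects:** I saw no contact with the box, spool, tape or large handle, but I did not re-measure their positions.

**Small disagreements:** before fitting, the spindle measured about 1° from vertical. A 0.6 mm nudge to correct it gave no clear change, so I accepted it. After release, the last wrist pictures read the handle as tilted about 1.3–1.8° along its wing, against 0.6° just before release. I put that down to play in the bore or camera error.

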